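# Seat a bearing in its nest and shut the two-stage keeper lever

## Task

Push the bearing that lies at the mouth of the nest along the plate until it sits fully home against the back stop at the far end of the channel, without picking it up. Then push the black-knobbed lever over, past its first click position, until it reaches the second and last stop, so that the keeper bar closes behind the bearing. Only push with the fingertips or the outside of the fingers, leave the other parts lying about where they are, and move clear at the end.

Things in the scene. Friction and masses are not known exactly. Their poses are not given: they have to be found in the camera images.
- nest_fixture: Fixed aluminium plate on the bench, 220 (x) x 280 (y) x 12 mm thick. Origin: centre of its underside. Its x axis runs along the nest channel from the mouth (nearer the robot) to the back stop, y to the left, z up; its yaw varies within 0.35 rad. 'Plate' coordinates below are in this frame, in mm.
- nest_mouth (a point): Mouth of the channel: middle of the start of its straight part, plate (0, 45, 18). Two steel rails, 8 mm thick and 9 mm high, make a channel 55 mm wide along plate x from x = -2 to 84, centred at y = 45 (the right rail has a gap for the keeper). In front the rails flare outwards by 0.25 rad to x = -60, where the mouth is about 84 mm wide.
- nest_home (a point): Where the bearing's centre is when it is fully home, touching the straight 9 mm high back stop at the far end of the channel: plate (60, 45, 18).
- bearing_center (a point): Centre of the loose ball bearing to be seated: a plain metal ring, 52 mm outer diameter, 12 mm high, about 60 g, lying flat on the plate near the mouth of the channel (the largest loose ring on the plate). This point is 6 mm above the plate's top.
- lever (a joint): Lever angle, rad: 0 = open, leaning 0.3 from vertical to plate -y (right); 0.4 = first click, leaning 0.1 to plate +y (left); 0.8 = second, last, hard stop, leaning 0.5 to +y. A spring detent draws it into each; leaving 0 or 0.4 takes about 0.3 N m about the pivot (4 to 12 N at the knob, with friction); past about 0.62 it snaps to the last stop and stays. It moves in the plate's y-z plane.
- lever_pivot (a point): Pivot of the lever, plate (24, -60, 44), axis parallel to plate x. The lever stands right of the channel between two round dark cheeks of 36 mm radius about the pivot (30 mm over both), on a 36 mm long pin, over two dark bars 75 mm long in y and 14 mm high.
- lever_knob (a point): Centre of the lever's round black knob, 24 mm diameter, 85 mm from the pivot, on a steel rod of 10 mm diameter. At the open position it is at plate (24, -85, 125), at the first click at (24, -52, 129), at the last stop at (24, -19, 119).
- keeper_tip (a point): Centre of the end face of the keeper, a steel bar 14 mm wide (x) and 11 mm high, that the lever slides along plate +y by 45 mm across the channel at plate x = 17 to 31: end at plate y = 10 when open, 55 at the last stop, just behind a bearing that is home. A bearing not fully home blocks it.
- spare_gear: Small loose spur gear, 34 mm diameter, 14 mm high, standing on the far right corner of the plate; leave it alone. Origin: centre of its underside.
- small_bearing: Smaller loose bearing, 38 mm diameter, 10 mm high, lying on the near right part of the plate; leave it alone. Origin: centre of its underside.
- spanner: Loose open-ended spanner, 155 x 26 x 6 mm, on the bench right of the plate; leave it alone. Origin: centre of its underside.
- sun_shaft: Loose steel shaft with a small gear, 16 mm diameter, 61 mm high, standing on the bench right of the plate; leave it alone. Origin: centre of its underside.
- seal: Loose black rubber shaft seal, 45 mm diameter, 8 mm high, on the bench left of the plate; leave it alone. Origin: centre of its underside.
Not all that is in view belongs to the job. Leave any pink or red look-alike of the part that bears bearing_center alone.

How it is judged:
By the outcome, as a careful person would: the job done as asked, in the order asked, and still so for the second after the job is handed in, with the robot touching nothing.
It also fails if it takes over 40 s, if anything falls off the work surface, if the arm or the gripper's body presses on something with over 40 N, if the wrist force passes 120 N, or if a joint passes its speed limit or range.

## Robot

A 6-joint arm with a two-finger parallel gripper is mounted at the origin on a cart in front of the work surface, level with it; the furniture and walls round the work are solid. World frame = base frame: x ahead of the robot, y to its left, z up, the work surface at z = 0. Lengths are in m, angles in rad, forces in N, time in s.
With the tool pointing down it reaches from about 0.275 to 0.75 m from the base axis. Payload 10.2 kg.
Tool frame: the origin (TCP) lies at the very end of the fingers, on their centre line; the grasp point (between the pads) lies 19 mm behind it; z points along the fingers, y is the line along which they close (so a half turn about z gives the same grasp; the last joint's range is limited). The gripper opens to 88 mm and grips with 3 to 60 N. Pads are 18 mm wide; open, the fingers measure 123 mm over their backs; the gripper's body (75 mm by 187 mm) begins 45 mm behind the grasp point.
Start: joints at [-1.554, 0.313, 1.498, -0, 1.331, -0.223], TCP at [0.125, -0.51, 0.239] pointing down, gripper open.
Joint ranges: [-2.94, 2.94], [-0.97, 2.17], [0.19, 2.56], [-1.23, 4.37], [0.02, 3.11], [-2.88, 2.88]. Speed limits (rad/s): [2.39, 2.39, 3.01, 3.14, 3.14, 3.14].

## Interface

Orientations are given as a unit quaternion [x, y, z, w].
In Python, from bench import r gives the robot as it stands.
- The arm moves only by the shell command python3 -m jog 'ROWS' [OPENING] [FORCE]. ROWS is JSON, a list of rows, each a list of 6 numbers: the shift along the tool's x, y, z as a fraction of full scale, then the turn, a rotation vector about the tool's x, y, z as a fraction of full scale. In form: [[tx, ty, tz, wx, wy, wz], ...]. A call has 1 to 12 rows; each row shifts and turns the commanded pose from where the row before left it, along the tool's axes as they then stand; what a row does not reach is not made up. Full scale, the value 1, is 0.02 m for a shift and 6 degrees for a turn. A row lasts 1/10 s, in which the tool goes at most 50 mm and 8.59 degrees, less where a joint would pass 70% of its speed; a pose out of reach is approached as far as the arm can. A call with a number of a shift or a turn outside -1 to 1 is refused whole. A call with a gripper value outside its range is refused whole. OPENING is the opening, from -1 (shut) to 1 (fully open), so that 0 is half open, set as the call begins (- or left out, the last holds). The fingers move at their own pace and stop on an object; FORCE is the grip in N (left out, the last holds). Time passes only in rows, so rows that do not move let the fingers close. It gives the time, the measured TCP pose, the force, the opening and the grip force at its end, in the units of the state.
- r.get_state(): the state, without advancing time (a new reading comes with each control period).
- r.get_image(name): name is "side" or "top"; returns the picture (400x640x3 uint8, red, green, blue); there is no depth.
- r.camera_model(name): a dict with "fx", "fy", "cx", "cy" (pixels), "R" (3x3) and "t" (3): a world point X has camera coordinates R X + t. Camera axes: x right, y down, z forward; pixel columns grow to the right and rows downward; lengths in m; the calibration is good to about 2 mm. A picture is of the moment at which its call begins. camera_model takes no time and is no camera call.
- r.finish_job(): hands the job in; it is judged then, once.
The state is a dict: "clock": time; "joints": joint angles; "joint_velocities": joint speeds; "joint_efforts": joint torques, N m; "position": TCP position; "tcp_rot": TCP orientation; "wrist_force": force on the tool from outside, world axes, zero at the start; "moment": the same for the moment, N m; "width": opening from 0.0 (shut) to 1.0 (fully open); "grasp_force": force on a finger pad.
Only numpy, scipy, OpenCV 4.12 (cv2) and the standard library are available. Lean on these libraries where they do the work, as an engineer would, in place of code of your own. Each camera call takes 0.05 s, during which the arm holds its last target. There are 200 camera calls.

## Working session

There is one attempt and no reset: what is moved stays moved. The work goes in short steps, Python scripts to look and compute and a shell command to move; the robot and the scene stay as the last step left them, time stands still between calls to the robot, and variables do not carry over. Pictures are saved under pics/ and viewed, at most 10 in all, crops included, and the job is handed in when it is done.

```bash
mkdir -p pics; ls
python3 - <<'E'
from bench import r
import cv2
s=r.get_state();print(s['clock'],s['position'],s['tcp_rot'],s['width'])
for n in('top','side'):
    cv2.imwrite(f'pics/{n}0.png',r.get_image(n)[:,:,::-1]);m=r.camera_model(n);print(n,m)
E
```

```text
pics
0.0 [ 0.1246741  -0.50974289  0.23819145] [ 9.92819099e-01  1.19623845e-01  4.19746541e-05 -6.08000418e-04] 0.9983983304248821
top {'fx': 378.0768856511798, 'fy': 378.0768856511798, 'cx': 324.0634320336659, 'cy': 200.8970823210547, 'R': array([[-0.00472581, -0.99945091,  0.03279555],
       [-0.98449246, -0.00110119, -0.17542345],
       [ 0.17536324, -0.03311599, -0.98394668]]), 't': array([0.04234466, 0.54795697, 0.94080749])}
side {'fx': 424.386859108229, 'fy': 424.386859108229, 'cx': 323.7056285565035, 'cy': 201.82998594350923, 'R': array([[ 0.97931332, -0.20158774, -0.0175446 ],
       [-0.13578468, -0.59039861, -0.79560794],
       [ 0.1500265 ,  0.78153174, -0.60555775]]), 't': array([-0.50897922,  0.17566475,  1.15117544])}
```

View pics/top0.png

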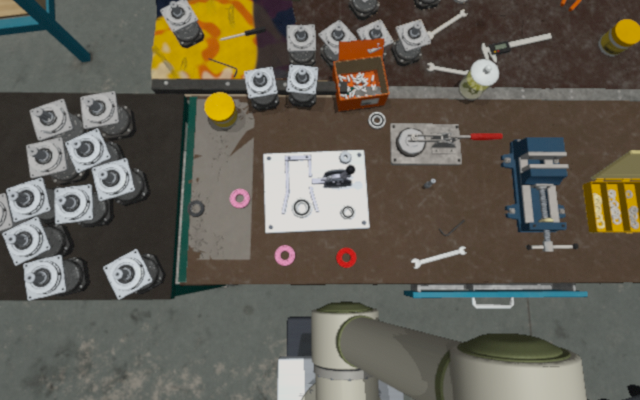

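View pics/side0.png

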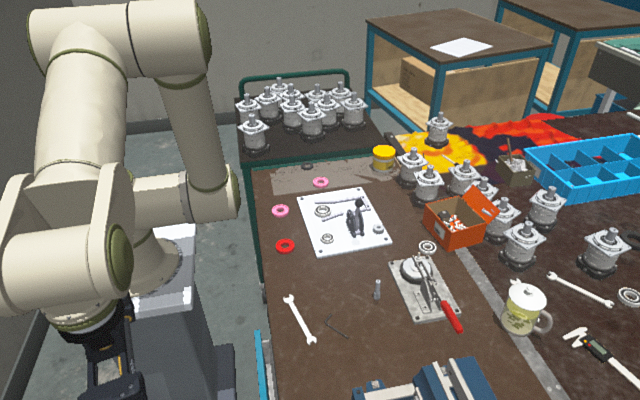

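The top view shows the plate at (263–369, 150–232). The large metal ring is at (302,208) by the channel mouth, the smaller bearing at (347,212), and the gear at (346,157). The pink and red rings at (239,198), (285,255) and (346,257) lie on the bench and are look-alikes. The lever knob is near (350,170). I'll fit the plate and check an enlarged crop.

```bash
cat > h.py <<'E'
from bench import r
import numpy as np, cv2
from scipy.spatial.transform import Rotation as Ro
def ray(n,uv,z):
    m=r.camera_model(n);d=m['R'].T@np.array([(uv[0]-m['cx'])/m['fx'],(uv[1]-m['cy'])/m['fy'],1]);c=-m['R'].T@m['t']
    return c+d*(z-c[2])/d[2]
def proj(n,X):
    m=r.camera_model(n);p=m['R']@X+m['t'];return np.array([m['fx']*p[0]/p[2]+m['cx'],m['fy']*p[1]/p[2]+m['cy']])
def w(P,q):  # plate mm -> world
    x,y,a=P;c,s=np.cos(a),np.sin(a);q=np.array(q)/1000
    return np.array([x+c*q[0]-s*q[1],y+s*q[0]+c*q[1],q[2]])
def pl(P,X):
    x,y,a=P;c,s=np.cos(a),np.sin(a);d=np.array(X[:2])-[x,y]
    return np.array([c*d[0]+s*d[1],-s*d[0]+c*d[1],X[2]])*1000
E
python3 - <<'E'
from h import *
from scipy.optimize import least_squares
im=cv2.imread('pics/top0.png')
m=(im[140:245,250:385].min(2)>175).astype(np.uint8)
m=cv2.morphologyEx(m,cv2.MORPH_CLOSE,np.ones((3,3)))
c=max(cv2.findContours(m,0,2)[0],key=cv2.contourArea)
h=cv2.convexHull(c)
b=cv2.boxPoints(cv2.minAreaRect(h))+[250,140];print(b)
q=cv2.approxPolyDP(h,4,True)[:,0]+[250,140];print(q)
W=np.array([ray('top',p,.012) for p in b]);print(W.round(4),np.linalg.norm(W-np.roll(W,1,0),axis=1))
C=W.mean(0)
# fit hull edge px to plate outline
K=[(-110,-140,12),(110,-140,12),(110,140,12),(-110,140,12)]
pts=np.array([ray('top',p[0]+[250,140],.012) for p in c])
def f(P):
    d=np.abs(np.array([pl(P,p)[:2] for p in pts]))-[110,140]
    return d.max(1)
s=least_squares(f,[C[0],C[1],0],loss='cauchy',f_scale=2);P=s.x;print(P,np.median(abs(s.fun)))
np.save('P.npy',P)
print('brg',pl(P,ray('top',(302,208),.024)),ray('top',(302,208),.024))
for n,bx in(('top',(250,140,385,245)),('side',(285,175,405,265))):
    im=cv2.imread(f'pics/{n}0.png');x0,y0,x1,y1=bx;k=5
    o=cv2.resize(im[y0:y1,x0:x1],None,fx=k,fy=k,interpolation=cv2.INTER_CUBIC)
    for q in K+[(60,45,24),(0,45,18),(24,-85,125),(110,45,12)]:
        u=((proj(n,w(P,q))-[x0,y0]+.5)*k).astype(int);cv2.drawMarker(o,tuple(map(int,u)),(0,0,255),0,12)
    cv2.imwrite(f'pics/{n}c.png',o)
E
```

```text
[[261.97738647 153.52488708]
 [364.93440247 148.62216949]
 [368.67648315 227.20588684]
 [265.71946716 232.10860443]]
[[363 151]
 [368 227]
 [266 232]
 [264 154]]
[[ 0.6869  0.2108  0.012 ]
 [ 0.7027 -0.0746  0.012 ]
 [ 0.4827 -0.0795  0.012 ]
 [ 0.47    0.1957  0.012 ]] [0.21745236 0.28587139 0.22000564 0.27550645]
[0.5851528  0.06562785 0.04232885] 1.5698234104329458
brg [-50.69751031  36.00406779  24.        ] [0.53297714 0.09945435 0.024     ]
```

View pics/topc.png

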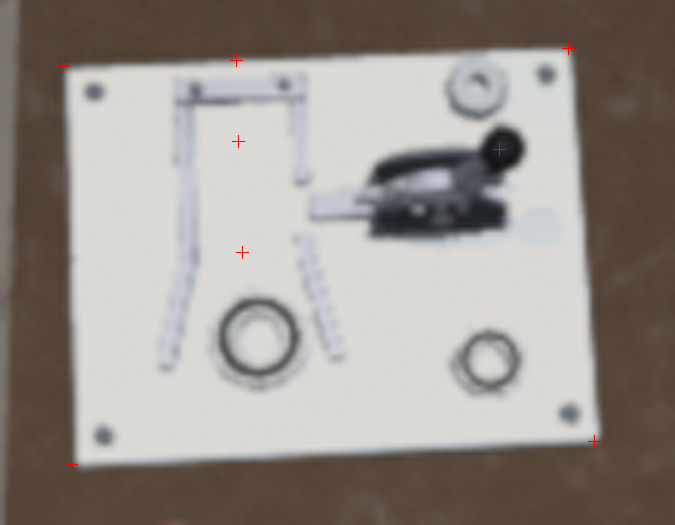

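View pics/sidec.png

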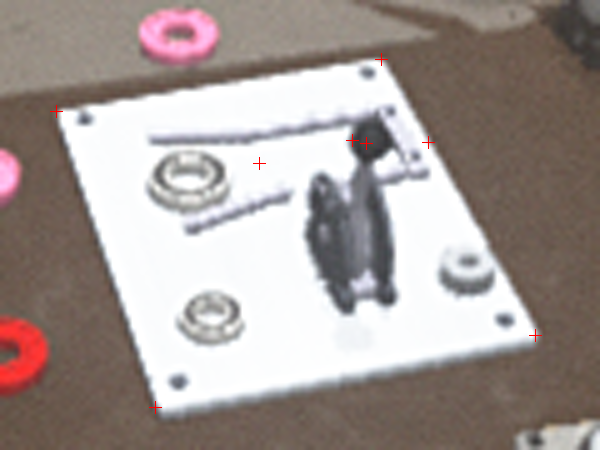

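The crop confirms the fit: plate corners and knob line up to within about 2 mm. The bearing is the large metal ring at top crop (259,337), px (302,207), which is plate (-50,36). The ring at crop (490,360) is the smaller bearing, and the pink and red ones are decoys on the bench.

Plan: close the fingers, set tool y along plate x so the body clears the lever, and come in behind the ring.

```bash
R='[0.97,-1,0,0,0,0]'
python3 -m jog '[[0.97,-1,0,0,0,0],[0.97,-1,0,0,0,0],[0.97,-1,0,0,0,0],[0.97,-1,0,0,0,0],[0.97,-1,0,0,0,0],[0.97,-1,0,0,0,0],[0.97,-1,0,0,0,0],[0.97,-1,0,0,0,0],[0.97,-1,0,0,0,0],[0.97,-1,0,0,0,0],[0.97,-1,0,0,0,0],[0.97,-1,0,0,0,0]]' -1 20
python3 -m jog '[[0.97,-1,0,0,0,0],[0.97,-1,0,0,0,0],[0.97,-1,0,0,0,0],[0.97,-1,0,0,0,0],[0.97,-1,0,0,0,0],[0.97,-1,0,0,0,0],[0.97,-1,0,0,0,0],[0.97,-1,0,0,0,0],[0.97,-1,0,0,0,0],[0.97,-1,0,0,0,0],[0.97,-1,0,0,0,0],[0.97,-1,0,0,0,0]]'
python3 -m jog '[[0,0,0,0,0,-1],[0,0,0,0,0,-1],[0,0,0,0,0,-1],[0,0,0,0,0,-1],[0,0,0,0,0,-1],[0,0,0,0,0,-1],[0,0,0,0,0,-1],[0,0,0,0,0,-1],[0,0,0,0,0,-1],[0,0,0,0,0,-1],[0,0,0,0,0,-1],[0,0,0,0,0,-1]]'
cat >> h.py <<'E'
P=np.load('P.npy')
def st():
    s=r.get_state();M=Ro.from_quat(s['tcp_rot']).as_matrix()
    print('t',round(s['clock'],2),'plate',pl(P,s['position']).round(1),'xang',np.arctan2(M[1,0],M[0,0]).round(4),'tilt',M[:,2].round(3),'F',np.round(s['wrist_force'],1),'w',round(s['width'],2))
    return s,M
def go(q,yaw=None):  # rows needed (tool shift units) to plate point
    s,M=st();d=M.T@(w(P,q)-np.array(s['position']))/.02;print('to',q,'units',d.round(2))
E
python3 -c "
from h import *
go((-110,36,60));print(P[2]+np.pi/2, r.get_state()['joints'])"
```

```text
clock: 1.3
position: [0.2941, -0.2204, 0.2386]
tcp_rot: [0.993, 0.119, -0.0, -0.0]
wrist_force: [1.1, 0.9, -0.4]
width: 0.006
grasp_force: 0.0
clock: 2.5
position: [0.4633, 0.068, 0.2385]
tcp_rot: [0.993, 0.12, -0.0, -0.0]
wrist_force: [0.5, 0.8, -0.4]
width: 0.006
grasp_force: 0.0
clock: 3.7
position: [0.4628, 0.0669, 0.2385]
tcp_rot: [0.731, 0.682, -0.0, -0.0]
wrist_force: [-0.1, 0.1, 0.2]
width: 0.002
grasp_force: 0.0
t 3.7 plate [-122.2    6.4  238.5] xang 1.5008 tilt [-0.001  0.    -1.   ] F [-0.1  0.1  0.2] w 0.0
to (-110, 36, 60) units [1.54 0.45 8.92]
1.6131251735793297 [-1.07829980e-01  1.86534130e-01  1.66132729e+00  1.37945407e-05
  1.29433793e+00 -3.78044781e-02]
```

```bash
python3 -m jog '[[0,0,0,0,0,-0.54],[0,0,0,0,0,-0.53],[0.8,0.1,1,0,0,0],[0.8,0.1,1,0,0,0],[0,0,1,0,0,0],[0,0,1,0,0,0],[0,0,1,0,0,0],[0,0,1,0,0,0],[0,0,1,0,0,0],[0,0,1,0,0,0],[0,0,1,0,0,0],[0,0,0,0,0,0]]'
python3 - <<'E'
from h import *
go((-110,36,17))
for n,bx in(('top',(250,140,385,245)),('side',(285,155,405,255))):
    x0,y0,x1,y1=bx;im=r.get_image(n)[:,:,::-1];cv2.imwrite(f'pics/{n}1.png',cv2.resize(im[y0:y1,x0:x1],None,fx=5,fy=5))
E
```

```text
clock: 4.9
position: [0.4642, 0.099, 0.0567]
tcp_rot: [0.694, 0.72, -0.002, -0.002]
wrist_force: [0.8, -0.1, -0.4]
width: 0.003
grasp_force: 0.0
t 4.9 plate [-119.4   38.5   56.7] xang 1.6084 tilt [-0.005  0.    -1.   ] F [ 0.8 -0.1 -0.4] w 0.0
to (-110, 36, 17) units [-0.12  0.48  1.98]
```

View pics/side1.png

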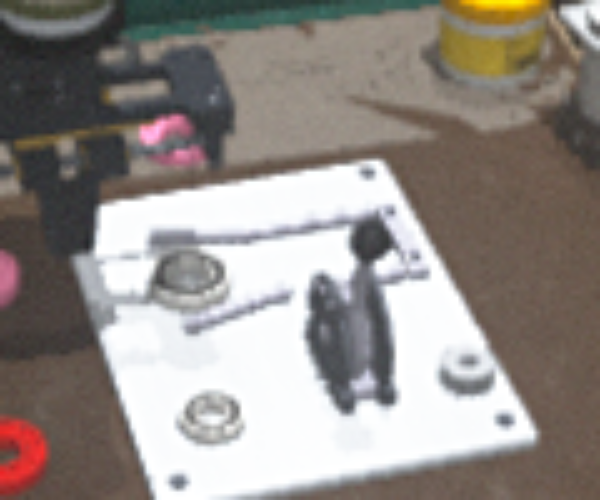

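The closed fingers stand behind the bearing, over the near plate edge, at crop (75,250). The bearing at crop (188,278) is between the flares. Descend and push.

```bash
python3 -m jog '[[-0.1,0.2,0.7,0,0,0],[0,0,0.7,0,0,0],[0,0,0.58,0,0,0],[0,0.3,0,0,0,0],[0,0.3,0,0,0,0],[0,0.3,0,0,0,0],[0,0.3,0,0,0,0],[0,0.3,0,0,0,0],[0,0.3,0,0,0,0],[0,0,0,0,0,0]]'
python3 - <<'E'
from h import *
go((-40,45,17))
E
```

```text
clock: 6.0
position: [0.5066, 0.0985, 0.0192]
tcp_rot: [0.694, 0.72, 0.0, 0.0]
wrist_force: [0.4, -0.1, -0.2]
width: 0.007
grasp_force: 0.0
t 6.0 plate [-77.1  36.1  19.2] xang 1.6084 tilt [ 0.001 -0.    -1.   ] F [ 0.4 -0.1 -0.2] w 0.01
to (-40, 45, 17) units [0.45 1.85 0.11]
```

```bash
python3 -m jog '[[0.08,0.3,0.1,0,0,0],[0.08,0.3,0,0,0,0],[0.08,0.3,0,0,0,0],[0.08,0.3,0,0,0,0],[0.08,0.3,0,0,0,0],[0.08,0.3,0,0,0,0],[0,0.3,0,0,0,0],[0,0.3,0,0,0,0],[0,0.3,0,0,0,0],[0,0,0,0,0,0]]'
python3 - <<'E'
from h import *
go((16.5,45,17))
cv2.imwrite('pics/top2.png',np.vstack([cv2.resize(r.get_image(n)[y0:y1,x0:x1,::-1],(600,300),interpolation=2) for n,(x0,y0,x1,y1) in (('top',(250,145,370,205+0)),('side',(285,165,405,225)))]))
E
```

```text
clock: 7.0
position: [0.5602, 0.11, 0.0172]
tcp_rot: [0.694, 0.72, 0.0, 0.0]
wrist_force: [0.2, -0.7, 0.3]
width: 0.007
grasp_force: 0.0
t 7.0 plate [-23.1  45.4  17.2] xang 1.6082 tilt [ 0.001  0.    -1.   ] F [ 0.2 -0.7  0.3] w 0.01
to (16.5, 45, 17) units [-0.01  1.98  0.01]
```

View pics/top2.png

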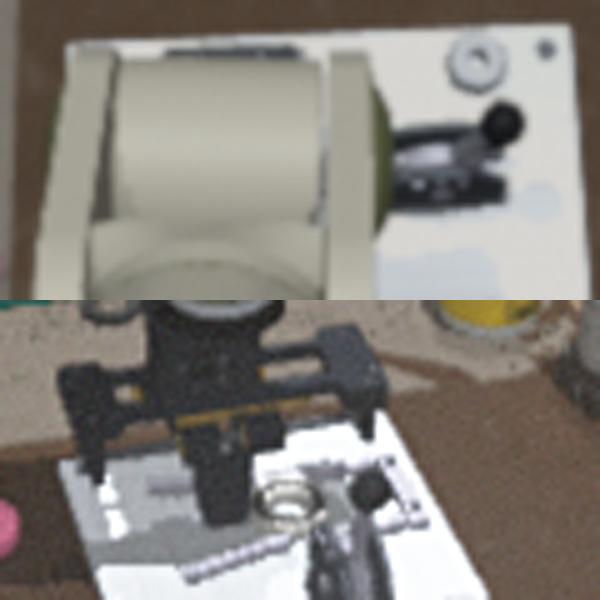

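The bearing sits just in front of the fingertips, at side crop (290,505), and is entering the straight channel. Carry on to just short of home, then creep.

```bash
python3 -m jog '[[0,0.3,0,0,0,0],[0,0.3,0,0,0,0],[0,0.3,0,0,0,0],[0,0.3,0,0,0,0],[0,0.3,0,0,0,0],[0,0.2,0,0,0,0],[0,0.1,0,0,0,0],[0,0,0,0,0,0]]'
python3 -m jog '[[0,0.1,0,0,0,0],[0,0,0,0,0,0]]'
python3 -m jog '[[0,0.05,0,0,0,0],[0,0,0,0,0,0]]'
python3 -c "
from h import *
go((16.5,45,17))"
```

```text
clock: 7.9
position: [0.5955, 0.1115, 0.0171]
tcp_rot: [0.694, 0.72, 0.0, 0.0]
wrist_force: [-0.4, 0.2, 0.4]
width: 0.008
grasp_force: 0.0
clock: 8.1
position: [0.5974, 0.1115, 0.0171]
tcp_rot: [0.694, 0.72, 0.0, 0.0]
wrist_force: [0.2, -0.8, -0.5]
width: 0.008
grasp_force: 0.0
clock: 8.3
position: [0.5984, 0.1116, 0.0172]
tcp_rot: [0.694, 0.72, 0.0, 0.0]
wrist_force: [0.2, 0.5, 0.0]
width: 0.004
grasp_force: 0.1
t 8.3 plate [15.2 45.4 17.2] xang 1.6085 tilt [ 0.  0. -1.] F [0.2 0.5 0. ] w 0.0
to (16.5, 45, 17) units [-0.02  0.06  0.01]
```

```bash
for i in 1; do python3 -m jog '[[0,0.05,0,0,0,0],[0,0,0,0,0,0]]' | grep -E 'pos|force'
python3 -m jog '[[0,0.05,0,0,0,0],[0,0,0,0,0,0]]'| grep -E 'pos|force'
python3 -m jog '[[0,0.05,0,0,0,0],[0,0,0,0,0,0]]'| grep -E 'pos|force'
python3 -m jog '[[0,0.05,0,0,0,0],[0,0,0,0,0,0]]'| grep -E 'pos|force';done
```

```text
position: [0.5995, 0.1116, 0.0172]
wrist_force: [0.7, 0.0, -0.3]
grasp_force: 0.1
position: [0.6005, 0.1117, 0.0171]
wrist_force: [-1.1, -0.3, 0.3]
grasp_force: 0.1
position: [0.6015, 0.1117, 0.0171]
wrist_force: [-0.6, 0.3, 0.0]
grasp_force: 0.1
position: [0.6025, 0.1117, 0.0172]
wrist_force: [0.3, 1.1, -0.1]
grasp_force: 0.1
```

Run:
```python
from h import *
st()
x0,y0,x1,y1=315,180,395,240
cv2.imwrite('pics/side3.png',cv2.resize(r.get_image('side')[y0:y1,x0:x1,::-1],None,fx=8,fy=8,interpolation=2))
for q in((60,45,24),(60,71,24),(60,19,24),(34,45,24),(86,45,21),(86,45,12)):print(q,(proj('side',w(P,q))-[x0,y0])*8)
```

```text
t 9.1 plate [19.3 45.3 17.2] xang 1.6085 tilt [ 0.  0. -1.] F [ 0.3  1.1 -0.1] w 0.0
(60, 45, 24) [320.59772655 180.91964584]
(60, 71, 24) [300.85383758 142.3946288 ]
(60, 19, 24) [340.95260346 220.63684547]
(34, 45, 24) [256.48578401 191.71141949]
(86, 45, 21) [383.95398623 176.31280991]
(86, 45, 12) [383.07147071 194.53554221]
```

View pics/side3.png

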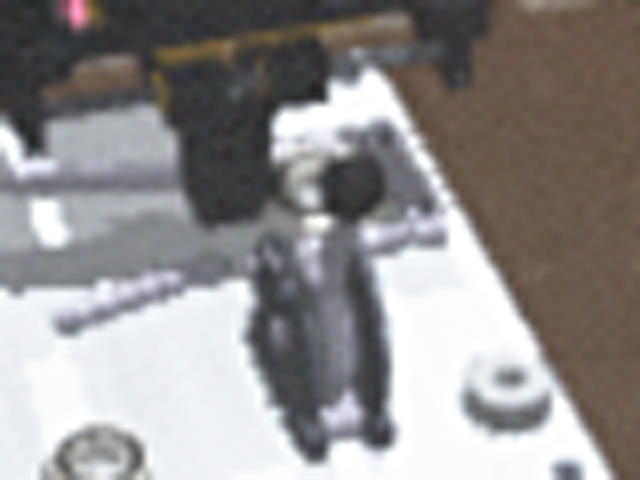

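The finger's front face is at crop (265,200). The ring (about 275–330) is right against it and partly hidden by the knob, close to home. Creep on until there is force.

```bash
python3 -m jog '[[0,0.05,0,0,0,0],[0,0,0,0,0,0]]' | grep -E 'pos|wrist'
python3 -m jog '[[0,0.05,0,0,0,0],[0,0,0,0,0,0]]'| grep -E 'pos|wrist'
python3 -m jog '[[0,0.05,0,0,0,0],[0,0,0,0,0,0]]'| grep -E 'pos|wrist'
```

```text
position: [0.6035, 0.1118, 0.0171]
wrist_force: [-0.1, -0.9, 0.4]
position: [0.6043, 0.1118, 0.0171]
wrist_force: [-0.0, -0.1, 0.1]
position: [0.6047, 0.1119, 0.017]
wrist_force: [-5.2, -0.5, 2.4]
```

```bash
python3 -m jog '[[0,0.05,0,0,0,0],[0,0,0,0,0,0]]' | grep -E 'pos|wrist'
python3 -m jog '[[0,0.05,0,0,0,0],[0,0,0,0,0,0]]' | grep -E 'pos|wrist'
```

```text
position: [0.6049, 0.1119, 0.0169]
wrist_force: [-9.6, -1.1, 5.3]
position: [0.605, 0.112, 0.0168]
wrist_force: [-14.5, -1.0, 8.0]
```

The bearing is solidly against the back stop: 14 N with no motion. Back off, lift, cross over to the right of the lever, then look.

```bash
python3 -m jog '[[0,-0.5,0,0,0,0],[0,-0.2,-0.5,0,0,0],[0,0,-1,0,0,0],[0,0,-1,0,0,0],[0,0,-1,0,0,0],[0,0,-1,0,0,0],[0,0,-1,0,0,0],[0,0,-1,0,0,0],[0,0,-1,0,0,0],[0,0,-0.5,0,0,0]]' | grep -E 'clock|wrist'
python3 -m jog '[[-1,0,0,0,0,0],[-1,0,0,0,0,0],[-1,0,0,0,0,0],[-1,0,0,0,0,0],[-1,0,0,0,0,0],[-1,0,0,0,0,0],[-1,0,0,0,0,0],[-1,0,0,0,0,0],[-0.6,0.6,0,0,0,0],[0,0,0,0,0,0]]' | grep -E 'clock|wrist'
python3 - <<'E'
from h import *
go((24,-126,108))
a=[]
for n,(x0,y0,x1,y1) in(('top',(270,140,390,200)),('side',(315,175,395,215))):
    o=cv2.resize(r.get_image(n)[y0:y1,x0:x1,::-1],(600,300),interpolation=2)
    for t in np.linspace(0,6.28,12):
        u=(proj(n,w(P,(60+26*np.cos(t),45+26*np.sin(t),24)))-[x0,y0]+.5)*600/(x1-x0);cv2.circle(o,tuple(map(int,u)),1,(0,0,255),-1)
    a.append(o)
cv2.imwrite('pics/c4.png',np.vstack(a))
E
```

```text
clock: 11.15
wrist_force: [0.1, 0.0, -0.3]
clock: 12.15
wrist_force: [-0.6, 0.1, 0.8]
t 12.15 plate [  21.9 -128.1  177. ] xang 1.6067 tilt [ 0.001 -0.    -1.   ] F [-0.6  0.1  0.8] w 0.01
to (24, -126, 108) units [0.11 0.1  3.45]
```

View pics/c4.png

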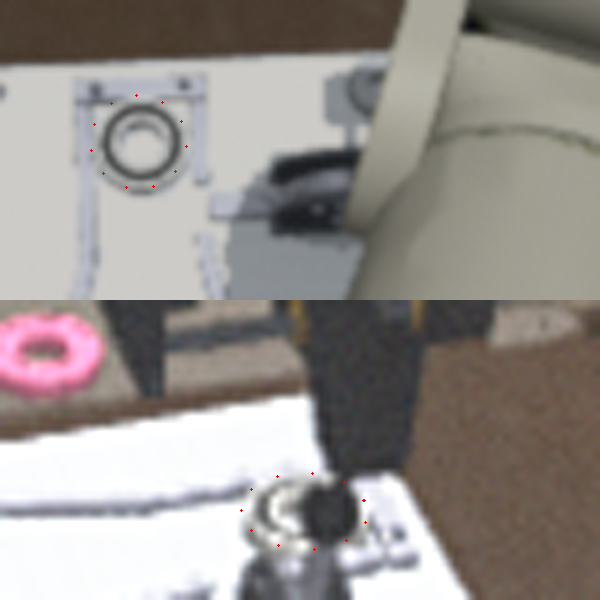

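The ring coincides with the predicted home circle in both views (top crop (140,143)), so it is home. Descend right of the knob and push.

```bash
python3 -m jog '[[0.1,0.1,0.9,0,0,0],[0,0,0.9,0,0,0],[0,0,0.9,0,0,0],[0,0,0.75,0,0,0],[0.3,0,0,0,0,0],[0.3,0,0,0,0,0],[0,0,0,0,0,0]]' | grep -E 'pos|clock|wrist'
python3 -m jog '[[0.2,0,0,0,0,0],[0.2,0,0,0,0,0],[0,0,0,0,0,0]]' | grep -E 'pos|wrist'
python3 -m jog '[[0.2,0,0,0,0,0],[0.2,0,0,0,0,0],[0,0,0,0,0,0]]' | grep -E 'pos|wrist'
python3 -c "
from h import *
go((24,-40,108))"
```

```text
clock: 12.95
position: [0.6136, -0.0447, 0.1093]
wrist_force: [-0.3, -0.6, 0.2]
position: [0.6134, -0.038, 0.109]
wrist_force: [0.3, -2.9, 1.8]
position: [0.6127, -0.0296, 0.1082]
wrist_force: [0.9, -2.1, 0.9]
t 13.55 plate [ 23.5 -96.3 108.2] xang 1.6087 tilt [ 0.  0. -1.] F [ 0.9 -2.1  0.9] w 0.0
to (24, -40, 108) units [2.82 0.01 0.01]
```

```bash
python3 -m jog '[[0.25,0,0,0,0,0],[0.25,0,0,0,0,0],[0.25,0,0,0,0,0],[0.25,0,0,0,0,0],[0,0,0,0,0,0]]' | grep -E 'pos|wrist'
python3 -m jog '[[0.25,0,0,0,0,0],[0.25,0,0,0,0,0],[0.25,0,0,0,0,0],[0,0,0,0,0,0]]' | grep -E 'pos|wrist'
python3 -m jog '[[0.2,0,0,0,0,0],[0.2,0,0,0,0,0],[0,0,0,0,0,0]]' | grep -E 'pos|wrist'
python3 -c "
from h import *
go((24,-40,108))"
```

```text
position: [0.6118, -0.009, 0.108]
wrist_force: [-0.4, 0.3, -0.2]
position: [0.6113, 0.0058, 0.108]
wrist_force: [-0.2, -1.3, 0.1]
position: [0.6111, 0.0136, 0.1082]
wrist_force: [0.3, 0.6, 0.4]
t 14.75 plate [ 23.7 -53.  108.2] xang 1.609 tilt [ 0.  0. -1.] F [0.3 0.6 0.4] w 0.01
to (24, -40, 108) units [0.65 0.01 0.01]
```

```bash
python3 -m jog '[[0.2,0,0,0,0,0],[0,0,0,0,0,0]]' | grep -E 'pos|wrist'
python3 -m jog '[[0.2,0,0,0,0,0],[0,0,0,0,0,0]]' | grep -E 'pos|wrist'
python3 -m jog '[[0.15,0,0,0,0,0],[0,0,0,0,0,0]]' | grep -E 'pos|wrist'
python3 -m jog '[[0.1,0,0,0,0,0],[0,0,0,0,0,0]]' | grep -E 'pos|wrist'
```

```text
position: [0.6109, 0.0175, 0.1082]
wrist_force: [0.8, -0.3, 0.0]
position: [0.6108, 0.0214, 0.1081]
wrist_force: [0.2, -0.7, 0.2]
position: [0.6107, 0.0243, 0.1081]
wrist_force: [0.6, -0.6, 0.3]
position: [0.6107, 0.025, 0.1081]
wrist_force: [-0.7, -5.1, -0.0]
```

```bash
python3 -m jog '[[0.1,0,0,0,0,0],[0,0,0,0,0,0]]' | grep -E 'pos|wrist'
python3 -m jog '[[-0.5,0,0,0,0,0],[-1,0,0,0,0,0],[-1,0,0,0,0,0],[-1,0,0,0,0,0],[-1,0,0,0,0,0],[-0.5,0,-1,0,0,0],[-0.5,0,-1,0,0,0],[-1,0,-1,0,0,0],[-1,0,-1,0,0,0],[-1,0,-1,0,0,0],[-1,0,-1,0,0,0],[0,0,0,0,0,0]]' | grep -E 'clock|wrist'
python3 - <<'E'
from h import *
st()
a=[]
for n,(x0,y0,x1,y1) in(('top',(270,140,390,200)),('side',(305,175,405,225))):
    o=cv2.resize(r.get_image(n)[y0:y1,x0:x1,::-1],(600,300),interpolation=2)
    for q in((24,-19,119),(24,55,22)):
        u=(proj(n,w(P,q))-[x0,y0]+.5)*600/(x1-x0);cv2.drawMarker(o,tuple(map(int,u)),(0,0,255),0,8)
    a.append(o)
cv2.imwrite('pics/c5.png',np.vstack(a))
E
```

```text
position: [0.6107, 0.0254, 0.1081]
wrist_force: [-0.7, -12.9, -1.6]
clock: 16.95
wrist_force: [-0.4, -0.7, -0.2]
t 16.95 plate [  23.4 -231.1  230.5] xang 1.606 tilt [ 0.004 -0.002 -1.   ] F [-0.4 -0.7 -0.2] w 0.0
```

View pics/c5.png

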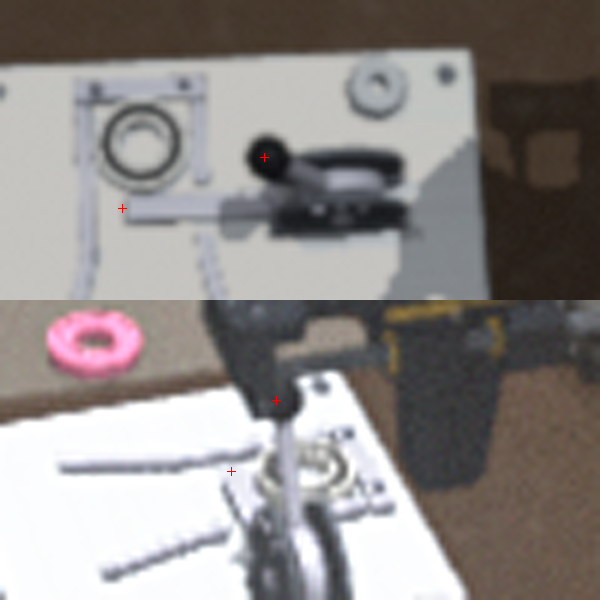

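The knob (top crop (267,157)) and the keeper end (127,209) are at their last-stop positions. The bearing is home behind the bar, the gear is untouched, and the robot is clear.

```bash
python3 -c "
from bench import r
print(r.finish_job())"
```

```text
the job is handed in; nothing more can be done
None
```

The bearing is home against the back stop, the lever is at its second and last stop with the keeper closed behind the bearing, the arm is clear, and I handed the job in at about 17 s; no verdict came back.

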